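# Slide the mint tin into its display pocket

### The job

Fill the empty pocket of the mint display tray: gently nudge the loose round tin across the tray, sliding it without lifting it off the boards, until it drops into the empty pocket, then press it down gently until it sits fully home, as low as the tin in the other pocket. Leave the other tin and the goods round the tray where they are.

Things in the scene. Friction and masses are not known exactly. Their poses are not given: they have to be found in the camera images.
- tray: Low wooden display tray fixed to the table, 226 mm (its x, front to back) x 224 mm (y, side to side). Origin: centre of its underside; x points to its back, away from the robot, y to its left. Rim 7 mm wide, 19 mm high. Inside lie two wooden boards side by side, top face 16 mm above the table, each with one round pocket 72.5 mm across near the back; seated_tin fills one, the other is empty.
- pocket_left (a point): Nominal centre of the left pocket, at board height, 40 mm behind and 52.5 mm left of the tray's middle. Each board was set by hand and fixed, so its pocket really lies anywhere up to 16 mm nearer or further along the tray's x, which is not measured: find it by feel. Across (y) it is true. The pocket is 9 mm deep.
- pocket_right (a point): The same for the right pocket, 52.5 mm right of the tray's middle. In the pocket that is empty, the floor is a disc standing 4 mm high, held by friction: a tin first drops only 5 mm; pressing straight down with about 5 N (slowly, 10 mm/s) sinks disc and tin the last 4 mm to the solid bottom. It does not spring back.
- loose_tin: Loose round flat metal mint tin with a printed lid, 67 mm across, 23 mm tall, 70 to 150 g, lying on the boards in the front part of the tray. Origin: centre of its underside, z axis up. Its underside is 16 mm above the table on the boards, 11 mm when just dropped into the pocket, 7 mm when fully home. Be gentle: it slides at 1 to 2 N; never push it sideways with over 8 N, nor press it with over 20 N.
- seated_tin: The same kind of round mint tin (67 mm across, 23 mm tall, its own print), already fully home in the other pocket. Origin: centre of its underside, z up. It tells which pocket is taken.
- choc_bar: Bystander: wrapped chocolate bar, 40 x 125 x 16 mm. Origin: centre of its underside.
- lollipop: Bystander: lollipop, 135 x 45 x 13 mm. Origin: centre of its underside.
- gift_box: Bystander: small gift box with a ribbon, 63 x 63 x 64 mm. Origin: centre of its underside.
- tape_roll: Bystander: roll of tape, 94 mm across, 48 mm tall. Origin: centre of its underside.
- mint_box: Bystander: small sweet box, 62 x 62 x 50 mm. Origin: centre of its underside.
Mind the look-alikes: they are no part of the job. What is shaped like the loose_tin but turquoise or yellow is not meant.

How it is judged:
On the way:
1. the tin has slid to the empty pocket and dropped into it (x of loose_tin in the frame of tray between 0.017 and 0.063 m and (y of loose_tin in the frame of tray between 0.0475 and 0.0575 m or y of loose_tin in the frame of tray between -0.0575 and -0.0475 m) and z of loose_tin in the frame of tray below 0.013 m and angle between loose_tin's own z axis and vertical below 0.05 rad), for 0.1 s.
At the end, for the whole second after the job is handed in: The loose tin lies flat (within 0.03 rad) in the pocket that was empty, its underside no more than 8.3 mm above the table (1.3 mm from the pocket's bottom), at rest and released; the other tin is still in its pocket, within 5 mm of where it was (x of loose_tin in the frame of tray between 0.017 and 0.063 m and (y of loose_tin in the frame of tray between 0.0475 and 0.0575 m or y of loose_tin in the frame of tray between -0.0575 and -0.0475 m) and z of loose_tin in the frame of tray between 0.004 and 0.0083 m and angle between loose_tin's own z axis and vertical below 0.03 rad and linear speed of loose_tin below 0.01 m/s and contact force between the fingers and loose_tin below 0.1 N and distance of seated_tin from where it was at the start of the episode below 0.005 m); the robot touches nothing.
It fails at once if the tin is pushed with more than 8 N before it is at the bottom of the pocket, or pressed there with more than 20 N ((contact force between the fingers and loose_tin above 8 N and z of loose_tin in the frame of tray above 0.0095 m) or contact force between any of the fingers, the arm and loose_tin above 20 N).
It fails at once if the tin is lifted more than 8 mm off the boards (z of loose_tin in the frame of tray above 0.024 m).
It fails at once if the tin is tipped up (angle between loose_tin's own z axis and vertical above 0.35 rad).
It fails at once if the tin in the other pocket is shifted by more than 5 mm (distance of seated_tin from where it was at the start of the episode above 0.005 m).
It fails at once if a bystander is shifted by more than 15 mm (distance of any of choc_bar, lollipop, gift_box, tape_roll, mint_box from where it was at the start of the episode above 0.015 m).
It also fails if it takes over 64 s, if anything falls off the work surface, if the arm or the gripper's body presses on something with over 40 N, if the wrist force passes 120 N, or if a joint passes its speed limit or range.

### The arm

A 7-joint arm with a two-finger parallel gripper is mounted at the origin on a cart in front of the work surface, level with it; the furniture and walls round the work are solid. World frame = base frame: x ahead of the robot, y to its left, z up, the work surface at z = 0. Lengths are in m, angles in rad, forces in N, time in s.
With the tool pointing down it reaches from about 0.35 to 0.9 m from the base axis. Payload 7.2 kg.
Tool frame: the origin (TCP) lies between the finger pads; the fingertips stand 22 mm ahead of it and the grasp point (between the pads) lies 3 mm ahead of it; z points along the fingers, y is the line along which they close (so a half turn about z gives the same grasp; the last joint's range is limited). The gripper opens to 85 mm and grips with 20 to 120 N. Pads are 22 mm wide; open, the fingers measure 114 mm over their backs; the gripper's body (76 mm by 85 mm) begins 54 mm behind the grasp point. The pads swing forward as they close: fully open they stand 13 mm farther back than shut.
Start: joints at [-1.266, 0.411, -0.013, 1.596, 0.006, 1.134, -0.082], TCP at [0.228, 0.582, 0.224] pointing down, gripper open.
Joint ranges: [-2.95, 2.95], [-0.29, 1.99], [-1.47, 1.44], [0.14, 2.54], [-1.03, 4.17], [0.13, 1.85], [-2.86, 2.86]. Speed limits (rad/s): [2.39, 2.39, 3.01, 3.01, 3.14, 3.14, 3.14].

### API

Orientations are given as a unit quaternion [x, y, z, w].
In Python, from plant import * gives the robot as it stands.
- The arm moves only by the tool apply_moves, never from a script. Its argument "targets" is text: rows parted by semicolons, each of 7 numbers parted by spaces: the closure, from -1 (fully open) to 1 (shut), so that 0 is half open, then the shift along the tool's x, y, z in mm, then the turn, a rotation vector about the tool's x, y, z in degrees. A call has 1 to 10 rows; each row is the pose to reach, as a shift and turn from the pose commanded when the call began, along the tool's axes at that moment; what a row does not reach only later rows make up. A row lasts 1/12 s, in which the tool goes at most 41.7 mm and 7.16 degrees, less where a joint would pass 70% of its speed; a pose out of reach is approached as far as the arm can. A call with a gripper value outside its range is refused whole. The fingers move at their own pace and stop on an object; "newtons" is the grip in N (left out, the last holds). Time passes only in rows, so rows that repeat a pose let the fingers close. It gives the time, the measured TCP pose, the force, the opening and the grip force at its end, in the units of the state.
- sense(): the state, without advancing time (a new reading comes with each control period).
- grab_frame(name): name is "side" or "top" or "wrist"; returns a dict with "img" (480x640x3 uint8, red, green, blue), "intrinsics" (3x3 intrinsics, pixels), "xyz" and "rotation" of the camera in the world. Camera axes: x right, y down, z forward; pixel columns grow to the right and rows downward; lengths in m; the calibration is good to about 2 mm. A picture is of the moment at which its call begins. There is no depth.
- close_job(): hands the job in; it is judged then, once.
Trained networks look in a picture, given as the dict that the camera call returned (one of the last four; its "shot" number tells which), for a name from the list of things; names that differ only in an ending like _2 or _b are one class to them, and where a whole thing is asked for, a point or a joint stands for the part that bears it (a point fixed in the world has none). Each returns a list of dicts, best first, with "p" (0 to 1); they miss things now and then, are a little off and sometimes report something else, mostly with a low value. They report only what shows in the picture. A call takes as long as a camera call. They do not tell look-alikes from the thing itself.
- find_in(picture, target): "position" ([row, column] in pixels, amid what is visible of it).
The state is a dict: "t": time; "joint_positions": joint angles; "joint_vel": joint speeds; "joint_torque": joint torques, N m; "tool_pos": TCP position; "eef_rot": TCP orientation; "contact_force": force on the tool from outside, world axes, zero at the start; "torque": the same for the moment, N m; "width": finger opening in m; "finger_force": force on a finger pad.
Only numpy, scipy, OpenCV 4.12 (cv2) and the standard library are available. Lean on these libraries where they do the work, as an engineer would, in place of code of your own. Each camera call takes 0.05 s, during which the arm holds its last target. There are 200 camera calls.

## Working session

There is one attempt and no reset: what is moved stays moved. The work goes in short steps, Python scripts to look and compute and a tool call to move; the robot and the scene stay as the last step left them, time stands still between calls to the robot, and variables do not carry over. Pictures are saved under pics/ and viewed, at most 10 in all, crops included, and the job is handed in when it is done.

Besides the shell and the picture viewer there is one more tool, called after "Emit:" as name(argument=value, ...), one argument or row to a line, values as JSON. apply_moves: Moves the arm, as the interface text tells. Its arguments: {"type":"object","properties":{"targets":{"type":"string"},"newtons":{"type":"number"}},"required":["targets"]}

```bash
mkdir -p pics; cat > h.py <<'E'
from plant import *
import numpy as np, cv2
def ray(f,rc,z):
    K=np.array(f["intrinsics"]);R=np.array(f["rotation"]);c=np.array(f["xyz"])
    d=R@np.linalg.inv(K)@np.array([rc[1],rc[0],1.]);return c+d*(z-c[2])/d[2]
def proj(f,p):
    K=np.array(f["intrinsics"]);R=np.array(f["rotation"]);q=K@(R.T@(np.array(p)-f["xyz"]));return q[:2]/q[2]
def save(f,n): cv2.imwrite(f"pics/{n}.png",f["img"][:,:,::-1])
E
python3 - <<'E'
from h import *
s=sense();print({k:np.round(s[k],3).tolist() for k in("t","tool_pos","eef_rot","contact_force","width")})
f=grab_frame("top");save(f,"top1");print(np.round(f["xyz"],3),np.round(f["rotation"],2).tolist())
for n,z in(("tray",.016),("loose_tin",.039),("seated_tin",.03),("choc_bar",.016),("lollipop",.01),("gift_box",.06),("tape_roll",.048),("mint_box",.05)):
    for r in find_in(f,n)[:3]: print(n,round(r["p"],2),np.round(r["position"]),np.round(ray(f,r["position"],z),3))
E
```

```text
{'t': 0.0, 'tool_pos': [0.227, 0.582, 0.223], 'eef_rot': [0.185, 0.983, -0.001, -0.0], 'contact_force': [0.502, 0.702, -0.113], 'width': 0.085}
[ 0.34  -0.018  1.301] [-0.7, 0.71, -0.04, 0.05]Traceback (most recent call last):
  File "<stdin>", line 5, in <module>
  File "h.py", line 5, in ray
    d=R@np.linalg.inv(K)@np.array([rc[1],rc[0],1.]);return c+d*(z-c[2])/d[2]
      ~^~~~~~~~~~~~~~~~~
ValueError: matmul: Input operand 1 has a mismatch in its core dimension 0, with gufunc signature (n?,k),(k,m?)->(n?,m?) (size 3 is different from 4)
```

View pics/top1.png

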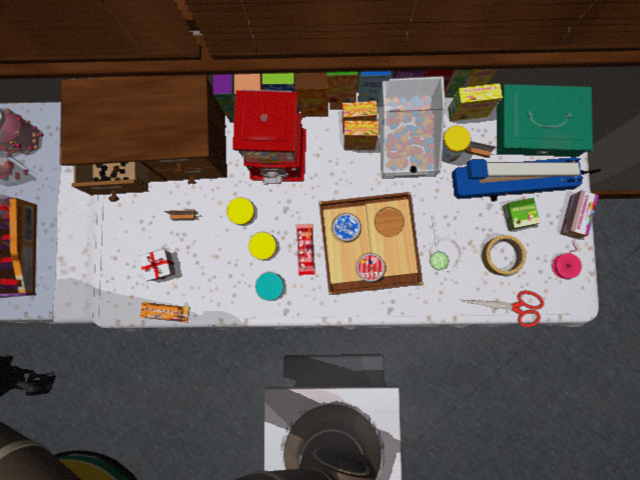

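The top view shows the tray at about (col 371, row 243). The seated blue tin is at (347,227), the empty right pocket at (389,221) and the loose red tin at (370,267). The camera rotation is a quaternion, so I'll fix the helper and measure.

```bash
sed -i 's/R=np.array(f\["rotation"\])/R=Rotation.from_quat(f["rotation"]).as_matrix()/; 2a from scipy.spatial.transform import Rotation' h.py
python3 - <<'E'
from h import *
f=grab_frame("top");save(f,"top2")
for n,z in(("tray",.016),("loose_tin",.039),("seated_tin",.03),("pocket_right",.016),("choc_bar",.016),("lollipop",.01)):
    for r in find_in(f,n)[:2]: print(n,round(r["p"],2),np.round(r["position"]),np.round(ray(f,r["position"],z),3))
print(proj(f,[.5,0,0]))
c=f["img"][180:305,305:430];cv2.imwrite("pics/crop.png",cv2.resize(c,(600,600),interpolation=cv2.INTER_CUBIC)[:,:,::-1])
g=grab_frame("side");save(g,"side1");print(g["xyz"])
for n,z in(("tray",.016),("loose_tin",.039),("seated_tin",.03)):
    for r in find_in(g,n)[:2]: print(n,round(r["p"],2),np.round(r["position"]),np.round(ray(g,r["position"],z),3))
E
```

```text
tray 0.63 [281. 381.] [ 0.401 -0.122  0.016]
loose_tin 0.95 [270. 371.] [ 0.427 -0.099  0.039]
loose_tin 0.93 [286. 266.] [0.392 0.148 0.039]
seated_tin 0.59 [229. 347.] [ 0.526 -0.044  0.03 ]
pocket_right 0.89 [282. 363.] [ 0.4   -0.08   0.016]
choc_bar 0.57 [247. 304.] [0.485 0.06  0.016]
lollipop 0.9 [262. 438.] [ 0.444 -0.261  0.01 ]
lollipop 0.24 [269. 368.] [ 0.43  -0.094  0.01 ]
[328.98291952 241.17653927]
[-0.24680687  1.33760022  0.88747796]
tray 0.67 [264. 341.] [ 0.402 -0.035  0.016]
tray 0.27 [194. 351.] [ 0.583 -0.502  0.016]
loose_tin 0.87 [299. 316.] [0.365 0.187 0.039]
loose_tin 0.78 [250. 339.] [ 0.424 -0.072  0.039]
seated_tin 0.76 [254. 303.] [ 0.512 -0.016  0.03 ]
```

View pics/crop.png

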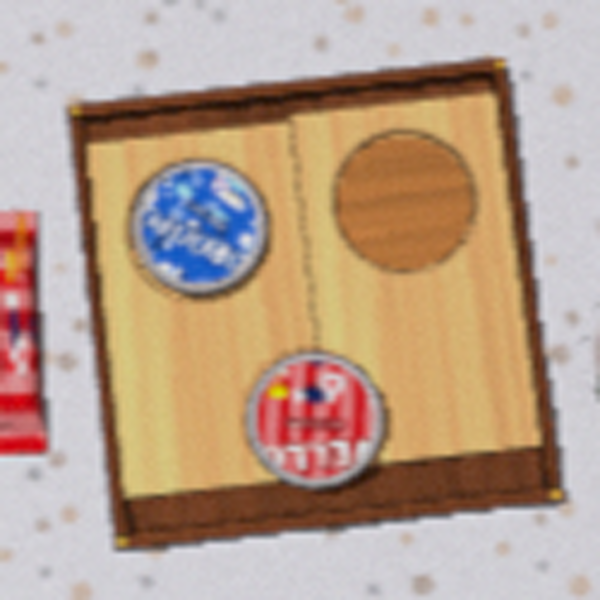

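View pics/side1.png

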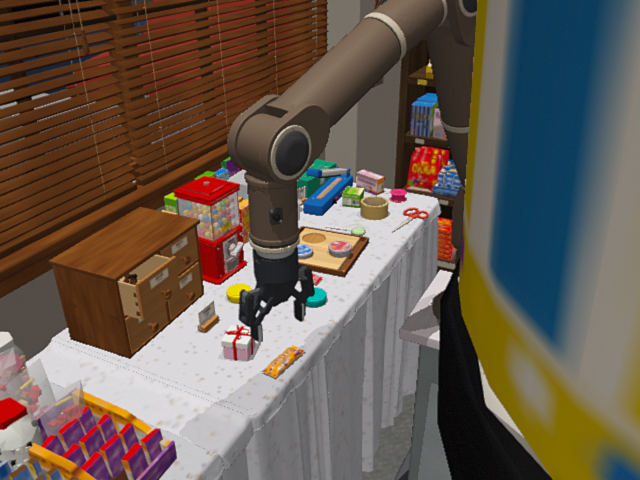

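The crop shows the tray yawed about 6°. The rim corners are at (75,110), (502,63), (560,496) and (122,543), the empty pocket at (405,200) and the loose tin at (315,420). The side view shows the same layout, with the arm away over the gift box.

```bash
python3 - <<'E'
from h import *
f=grab_frame("top")
P=lambda x,y,z: ray(f,[180+(y+.5)/4.8-.5,305+(x+.5)/4.8-.5],z)
C=[P(x,y,.019) for x,y in((75,110),(502,63),(560,496),(122,543))]
print(np.round(C,3).tolist()); c=np.mean(C,0)
xa=(C[0]+C[1]-C[2]-C[3])[:2];xa/=np.linalg.norm(xa);ya=(C[0]+C[3]-C[1]-C[2])[:2];print("tray",c,"yaw x",np.arctan2(xa[1],xa[0]),"yaw y",np.arctan2(-ya[0],ya[1]))
a=(np.arctan2(xa[1],xa[0])+np.arctan2(-ya[0],ya[1]))/2
R=np.array([[np.cos(a),-np.sin(a)],[np.sin(a),np.cos(a)]])
for n,p in(("loose",P(315,420,.039)),("loosel",P(245,420,.037)),("looser",P(385,420,.037)),("seated",P(201,229,.030)),("pocket",P(405,200,.016)),("pocket_top",P(405,130,.016)),("pocket_bot",P(405,271,.016))):
    print(n,np.round(p,4),"in tray",np.round(R.T@(p-c)[:2],4))
print("nominal right",c[:2]+R@[.04,-.0525])
print("tool axes",Rotation.from_quat(sense()["eef_rot"]).as_matrix().round(3).tolist())
E
```

```text
[[0.593, 0.02, 0.019], [0.613, -0.197, 0.019], [0.394, -0.218, 0.019], [0.374, -0.001, 0.019]]
tray [ 0.49361954 -0.09910677  0.019     ] yaw x 0.0972729159742017 yaw y 0.09443592342806212
loose [ 0.4323 -0.0968  0.039 ] in tray [-0.0608  0.0081]
loosel [ 0.4329 -0.0626  0.037 ] in tray [-0.0569  0.0422]
looser [ 0.432  -0.1313  0.037 ] in tray [-0.0644 -0.0261]
seated [ 0.5291 -0.0427  0.03  ] in tray [0.0408 0.0527]
pocket [ 0.5444 -0.1461  0.016 ] in tray [ 0.0461 -0.0516]
pocket_top [ 0.5803 -0.1471  0.016 ] in tray [ 0.0817 -0.056 ]
pocket_bot [ 0.5083 -0.1451  0.016 ] in tray [ 0.0102 -0.0472]
nominal right [ 0.53846057 -0.14753746]
tool axes [[-0.931, 0.364, 0.0], [0.364, 0.931, 0.0], [-0.0, 0.0, -1.0]]
```

The right pocket is empty. In tray coordinates the loose tin is at (-61, 8) mm and the pocket at about (46, -52.5). I'll push with half-open fingers as a two-point cradle, heading -20° in the tray frame, with the tips just above rim height. First comes the transit at height.

Emit:
apply_moves(
  targets="-0.2 -395 -563 0 0 0 -7; -0.2 -395 -563 0 0 0 -7; -0.2 -395 -563 0 0 0 -7; -0.2 -395 -563 0 0 0 -7; -0.2 -395 -563 0 0 0 -7; -0.2 -395 -563 0 0 0 -7; -0.2 -395 -563 0 0 0 -7; -0.2 -395 -563 0 0 0 -7; -0.2 -395 -563 0 0 0 -7; -0.2 -395 -563 0 0 0 -7",
)

```text
t: 1.53
tool_pos: [0.3263, 0.1754, 0.2246]
eef_rot: [0.125, 0.992, 0.001, 0.0]
contact_force: [0.6, 0.5, 0.8]
width: 0.0517
finger_force: 0.0
```

```bash
cat >> h.py <<'E'
A=.0958;c=np.array([.4936,-.0991]);RT=np.array([[np.cos(A),-np.sin(A)],[np.sin(A),np.cos(A)]])
def plan(*pts,pos=None):
    "tool shifts in mm for TCP targets (tray x mm, tray y mm, world z mm)"
    s=sense();R=Rotation.from_quat(s["eef_rot"]).as_matrix();p0=np.array(s["tool_pos"])
    h=-R[:2,0];print("t",s["t"],"tray pos",np.round(RT.T@(p0[:2]-c)*1e3,1),"z",round(p0[2]*1e3,1),"heading tray deg",np.round(np.degrees(np.arctan2(h[1],h[0])-A),1),"tilt",np.round(R[2],3),"F",np.round(s["contact_force"],2),"w",round(s["width"],4))
    for x,y,z in pts:
        w=np.append(c+RT@[x/1e3,y/1e3],z/1e3);print((x,y,z),np.round(R.T@(w-p0)*1e3,1))
E
python3 -c "
from h import *
plan((-101,22.6,150))"
```

```text
t 1.5333 tray pos [-140.2  289.2] z 224.6 heading tray deg -19.8 tilt [-0.     0.001 -1.   ] F [0.64 0.54 0.77] w 0.0517
(-101, 22.6, 150) [-127.4 -237.5   74.3]
```

Emit:
apply_moves(
  targets="-0.2 -127 -237 74 0 0 0; -0.2 -127 -237 74 0 0 0; -0.2 -127 -237 74 0 0 0; -0.2 -127 -237 74 0 0 0; -0.2 -127 -237 74 0 0 0; -0.2 -127 -237 74 0 0 0; -0.2 -127 -237 74 0 0 0; -0.2 -127 -237 74 0 0 0; -0.2 -127 -237 74 0 0 0; -0.2 -127 -237 74 0 0 0",
)

```text
t: 2.37
tool_pos: [0.3904, -0.0834, 0.1503]
eef_rot: [0.125, 0.992, 0.0, -0.0]
contact_force: [0.4, 0.1, -0.6]
width: 0.051
finger_force: 0.0
```

```bash
python3 - <<'E'
from h import *
plan((-101,22.6,46))
f=grab_frame("wrist");save(f,"w1");print(f["xyz"])
for n,z in(("loose_tin",.039),("seated_tin",.03),("pocket_right",.016)):
    for r in find_in(f,n)[:2]:
        w=ray(f,r["position"],z);print(n,round(r["p"],2),np.round(r["position"]),np.round(RT.T@(w[:2]-c)*1e3,1))
E
```

```text
t 2.3667 tray pos [-101.2   25.5] z 150.3 heading tray deg -19.9 tilt [ 0.  0. -1.] F [ 0.4   0.1  -0.58] w 0.051
(-101, 22.6, 46) [ -1.2  -2.7 104.3]
[ 0.31263355 -0.06397304  0.30092075]
loose_tin 0.88 [283. 314.] [-65.8   9.9]
loose_tin 0.7 [269. 622.] [  0.3 227.7]
seated_tin 0.82 [376. 377.] [36.7 28.9]
seated_tin 0.53 [379.  13.] [ -65.5 -260.7]
pocket_right 0.78 [236. 315.] [-93.7  20.3]
```

View pics/w1.png

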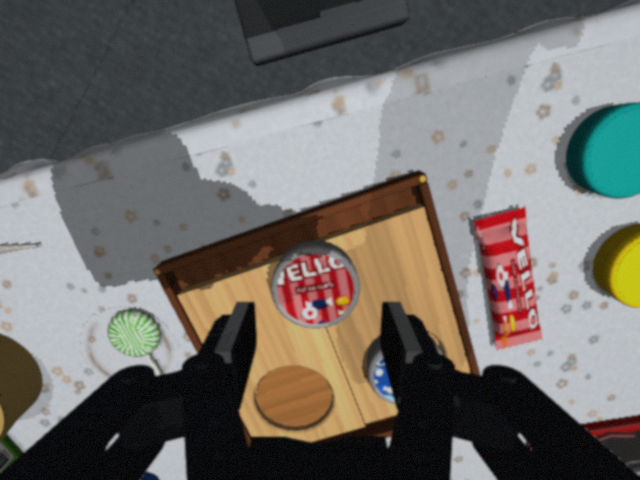

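The wrist view (robot side up) shows the loose tin at (316,284), the empty pocket at (293,397) and the front rim corners at (157,272) and (423,179). The fingers are clear of the tin and rim. I'll check the pocket position in this view.

```bash
python3 - <<'E'
from h import *
f=grab_frame("wrist")
for n,p,z in(("tin",(316,283),.039),("cornerR",(157,272),.019),("cornerL",(423,179),.019),("pocket",(293,397),.016),("pl",(254,397),.016),("pr",(333,397),.016)):
    w=ray(f,(p[1],p[0]),z);print(n,np.round(RT.T@(w[:2]-c)*1e3,1))
plan((-103,23,46))
E
```

```text
tin [-64.9  11.7]
cornerR [-108.  -107.4]
cornerL [-108.5  111.1]
pocket [ 44.1 -49.6]
pl [ 32.1 -82.8]
pr [ 56.3 -15.4]
t 2.6167 tray pos [-100.9   26. ] z 150.6 heading tray deg -19.7 tilt [-0.001  0.001 -1.   ] F [-0.33 -0.35 -0.16] w 0.0511
(-103, 23, 46) [  1.   -3.7 104.6]
```

Emit:
apply_moves(
  targets="-0.2 2 -3 30 0 0 0; -0.2 2 -3 60 0 0 0; -0.2 2 -3 85 0 0 0; -0.2 2 -3 100 0 0 0; -0.2 2 -3 105 0 0 0; -0.2 2 -3 105 0 0 0; -0.2 2 -3 105 0 0 0",
)

```text
t: 3.2
tool_pos: [0.3882, -0.0861, 0.0458]
eef_rot: [0.125, 0.992, 0.0, 0.0]
contact_force: [0.6, 0.5, 0.2]
width: 0.0515
finger_force: 0.0
```

```bash
python3 - <<'E'
from h import *
f=grab_frame("wrist");save(f,"w2")
g=grab_frame("side");cv2.imwrite("pics/s2.png",cv2.resize(g["img"][200:300,270:400,::-1],(780,600),interpolation=cv2.INTER_CUBIC))
plan((-90.7,18.4,45),(-90.7+63.3,18.4-58,45),(-27.4+45,-39.6,45))
E
```

```text
t 3.3 tray pos [-103.1   22.9] z 46.3 heading tray deg -19.8 tilt [-0.002  0.001 -1.   ] F [0.03 0.12 0.01] w 0.0516
(-90.7, 18.4, 45) [-13.2  -0.    1.3]
(-27.400000000000006, -39.6, 45) [-92.4 -33.1   1.5]
(17.6, -39.6, 45) [-134.7  -17.8    1.5]
```

View pics/w2.png

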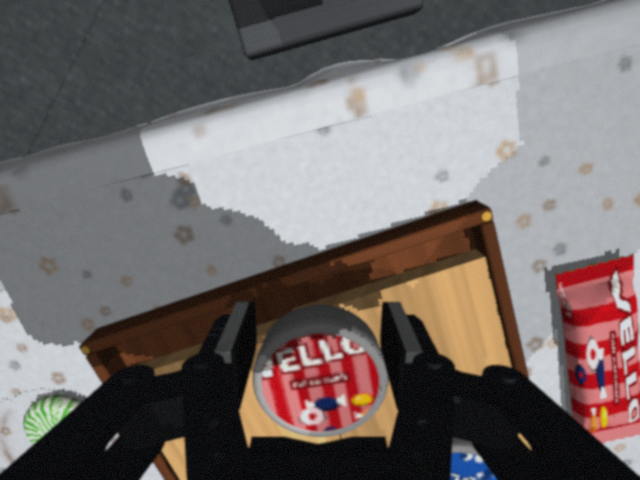

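The wrist view shows the tin centred between the fingertips at (320,370), with the fingers above the front rim. I'll start pushing.

Emit:
apply_moves(
  targets="-0.2 -3 0 1 0 0 0; -0.2 -5 0 1 0 0 0; -0.2 -7 0 1 0 0 0; -0.2 -9 0 1 0 0 0; -0.2 -11 0 1 0 0 0; -0.2 -13 0 1 0 0 0; -0.2 -15 -1 1 0 0 0; -0.2 -18 -2 1 0 0 0; -0.2 -21 -3 1 0 0 0; -0.2 -24 -4 1 0 0 0",
)

```text
t: 4.13
tool_pos: [0.4104, -0.0963, 0.0443]
eef_rot: [0.125, 0.992, -0.0, -0.0]
contact_force: [-0.1, 0.1, -0.0]
width: 0.0515
finger_force: 0.0
```

```bash
cat > look.py <<'E'
from h import *
import sys
f=grab_frame("top");r=[q for q in find_in(f,"loose_tin") if abs(q["position"][1]-372)<50][:2]
for q in r: print("tin",round(q["p"],2),np.round(RT.T@(ray(f,q["position"],.037)[:2]-c)*1e3,1))
a=[float(v) for v in sys.argv[1:]];plan(*[tuple(a[i:i+3]) for i in range(0,len(a),3)])
E
python3 look.py -30.7 -41.3 45
```

```text
t 4.2333 tray pos [-82.2  10.5] z 44.3 heading tray deg -19.9 tilt [-0.001 -0.    -1.   ] F [-0.25  0.97 -0.03] w 0.0512
(-30.7, -41.3, 45.0) [-66.1 -31.2  -0.6]
```

Emit:
apply_moves(
  targets="-0.2 -3 -1 0 0 0 0; -0.2 -6 -3 0 0 0 0; -0.2 -9 -4 0 0 0 0; -0.2 -12 -6 0 0 0 0; -0.2 -15 -7 0 0 0 0; -0.2 -18 -9 0 0 0 0; -0.2 -21 -10 0 0 0 0; -0.2 -24 -12 0 0 0 0; -0.2 -27 -13 0 0 0 0; -0.2 -30 -15 0 0 0 0",
)

```text
t: 5.07
tool_pos: [0.4358, -0.1182, 0.0443]
eef_rot: [0.125, 0.992, 0.0, -0.0]
contact_force: [-0.5, -0.5, 0.4]
width: 0.0512
finger_force: 0.0
```

```bash
python3 - <<'E'
from h import *
f=grab_frame("wrist");save(f,"w3")
for r in find_in(f,"loose_tin")[:1]:
    w=ray(f,r["position"],.039);print(np.round(r["position"]),np.round(RT.T@(w[:2]-c)*1e3,1))
plan((-30.7,-41.3,45))
E
```

```text
[271. 355.] [-68.2   6.8]
t 5.1667 tray pos [-59.3 -13.8] z 44.3 heading tray deg -19.9 tilt [-0. -0. -1.] F [-0.06 -1.28  0.96] w 0.0509
(-30.7, -41.3, 45) [-36.2 -16.1  -0.7]
```

View pics/w3.png

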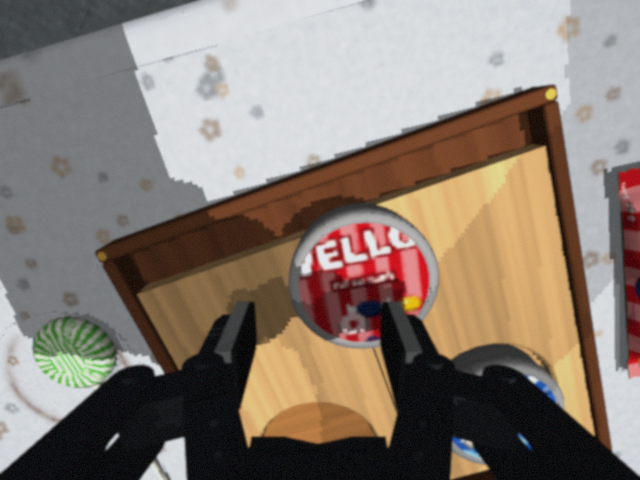

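The tin at (363,275) appears not to have moved, and the left fingertip at (385,310) overlaps it in the image. I'll check the finger geometry by projecting the tips.

```bash
python3 - <<'E'
from h import *
f=grab_frame("wrist");s=sense();p=np.array(s["tool_pos"]);R=Rotation.from_quat(s["eef_rot"]).as_matrix()
print("cam in tool",R.T@(np.array(f["xyz"])-p),"axes in tool\n",(R.T@Rotation.from_quat(f["rotation"]).as_matrix()).round(2))
for z in(-.03,-.01,.009,.018,.022): print(z,[np.round(proj(f,p+R@[x,y,z])).tolist() for x in(-.011,.011) for y in(-.0255,.0255,.04)])
g=grab_frame("side");q=np.round(proj(g,p)).astype(int);print(q)
v=g["img"][max(q[1]-50,0):q[1]+50,q[0]-65:q[0]+65,::-1];cv2.imwrite("pics/s3.png",cv2.resize(v,(780,600),interpolation=cv2.INTER_CUBIC))
E
```

```text
cam in tool [ 0.07986331 -0.00061894 -0.15060587] axes in tool
 [[ 0.   -0.95 -0.31]
 [ 1.    0.    0.  ]
 [-0.   -0.31  0.95]]
-0.03 [[251.0, 371.0], [387.0, 371.0], [426.0, 371.0], [247.0, 319.0], [391.0, 319.0], [432.0, 319.0]]
-0.01 [[259.0, 341.0], [379.0, 341.0], [413.0, 341.0], [256.0, 294.0], [382.0, 294.0], [418.0, 294.0]]
0.009 [[264.0, 319.0], [373.0, 319.0], [404.0, 319.0], [262.0, 276.0], [375.0, 276.0], [407.0, 276.0]]
0.018 [[267.0, 309.0], [370.0, 310.0], [400.0, 310.0], [265.0, 268.0], [372.0, 268.0], [403.0, 268.0]]
0.022 [[268.0, 306.0], [369.0, 306.0], [398.0, 306.0], [266.0, 265.0], [371.0, 265.0], [401.0, 265.0]]
[343 240]
```

View pics/s3.png

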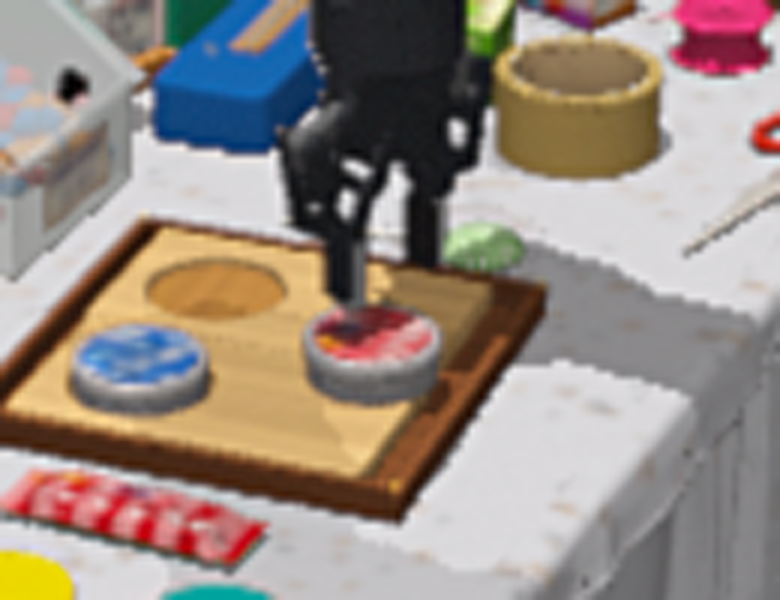

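The side crop shows the left finger standing over the tin's back edge, its tip at about image (336,240). The fingers passed over the tin, so I need the true tip height.

```bash
python3 - <<'E'
from h import *
g=grab_frame("side");s=sense();p=np.array(s["tool_pos"]);R=Rotation.from_quat(s["eef_rot"]).as_matrix()
for y in(.027,.038,-.027,-.038):
  print(y,[(z,np.round(proj(g,p+R@[0,y,z]),1).tolist()) for z in(-.02,-.01,0,.01,.02)])
f=grab_frame("wrist");a=f["img"][290:330,225:265].mean(2).astype(int);print(a[::3,::2])
E
```

```text
0.027 [(-0.02, [336.7, 237.5]), (-0.01, [336.7, 240.6]), (0, [336.7, 243.6]), (0.01, [336.6, 246.7]), (0.02, [336.6, 249.7])]
0.038 [(-0.02, [334.2, 238.8]), (-0.01, [334.2, 241.9]), (0, [334.2, 245.0]), (0.01, [334.2, 248.0]), (0.02, [334.2, 251.0])]
-0.027 [(-0.02, [348.6, 231.1]), (-0.01, [348.5, 234.1]), (0, [348.5, 237.1]), (0.01, [348.4, 240.1]), (0.02, [348.4, 243.1])]
-0.038 [(-0.02, [350.9, 229.8]), (-0.01, [350.9, 232.8]), (0, [350.8, 235.8]), (0.01, [350.8, 238.8]), (0.02, [350.7, 241.8])]
[[ 95 103 100  99  93  94  86  85  81  78  75  73  76  84  83  79  78  72
   70  68]
 [ 90  97 101  93  77  75  71  74  75  74  75  74  75  67  69  69  71  73
   73  70]
 [ 92  91  87  78  74  74  71  71  70  73  72  73  71  70  69  68  71  74
   71  70]
 [ 93  92  89  75  75  76  73  73  75  71  75  75  71  74  72  70  68  68
   72  72]
 [ 92  91  87  78  71  71  63  62  59  65  62  62  41  34  41  63  69  70
   70  70]
 [ 94  85  73  70  72  68  66  63  63  66  64  48  16   9  20  53  66  67
   71  71]
 [ 87  72  65  65  68  62  66  65  63  63  60  30  11   9  21  49  69  68
   69  72]
 [ 94  80  70  67  64  64  64  65  65  65  47  17  13  12  14  45  68  72
   68  70]
 [ 63  55  49  60  65  64  64  65  66  58  24  12  12   8  14  42  69  72
   68  69]
 [  3  19  49  65  66  65  66  65  62  41  13   6   8   8   9  42  68  72
   70  68]
 [  6  35  58  66  64  65  66  66  56  25   8  15  14  13   6  37  70  73
   72  69]
 [ 26  54  67  63  66  64  64  62  38  15  15  13   8  12   6  33  67  74
   72  71]
 [ 47  64  65  67  64  64  66  50  21  12   0   7   9  13  12  32  69  72
   71  71]
 [ 60  63  66  65  65  66  61  37  15   4  11  14  14   9  14  26  64  75
   73  72]]
```

Both cameras put the tips about 12 mm behind the TCP, well above the tin. I'll lift, move to a clear patch of board, and find the tip height by touch.

Emit:
apply_moves(
  targets="-0.2 0 0 -25 0 0 0; -0.2 -15 -10 -25 0 0 0; -0.2 -40 -26 -25 0 0 0; -0.2 -40 -26 -25 0 0 0; -0.2 -40 -26 0 0 0 0; -0.2 -40 -26 0 0 0 0; -0.2 -40 -26 3 0 0 0; -0.2 -40 -26 6 0 0 0; -0.2 -40 -26 6 0 0 0",
)

```text
t: 6.12
tool_pos: [0.4676, -0.1529, 0.0384]
eef_rot: [0.125, 0.992, 0.0, -0.0]
contact_force: [-0.1, -0.1, -0.3]
width: 0.0511
finger_force: 0.0
```

```bash
python3 - <<'E'
from h import *
plan((-30,-52,38))
g=grab_frame("side");cv2.imwrite("pics/s4.png",cv2.resize(g["img"][190:290,270:400,::-1],(780,600),interpolation=cv2.INTER_CUBIC))
E
```

```text
t 6.1167 tray pos [-31.  -51.1] z 38.4 heading tray deg -19.8 tilt [ 0.  0. -1.] F [-0.14 -0.08 -0.27] w 0.0511
(-30, -52, 38) [-1.3 -0.5  0.4]
```

View pics/s4.png

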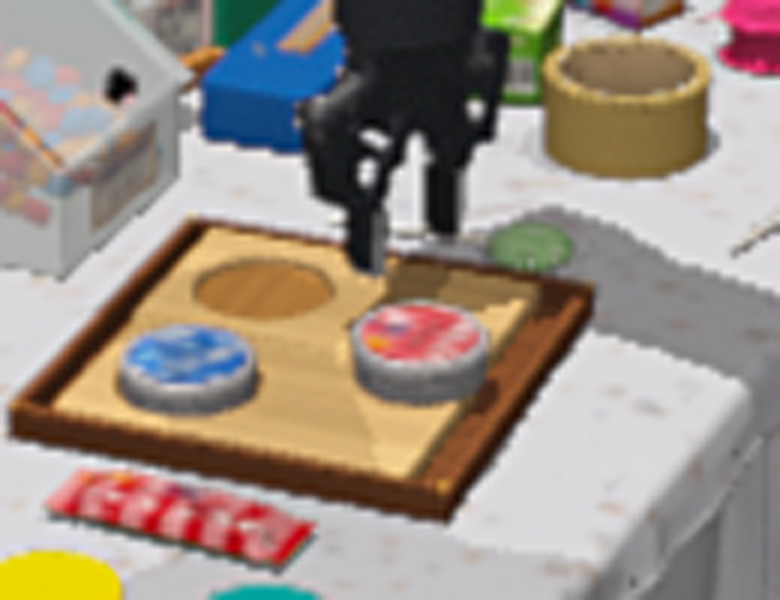

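Tips are still clearly above the boards. I'll descend slowly.

Emit:
apply_moves(
  targets="-0.2 0 0 1 0 0 0; -0.2 0 0 2 0 0 0; -0.2 0 0 3 0 0 0; -0.2 0 0 4 0 0 0; -0.2 0 0 5 0 0 0; -0.2 0 0 6 0 0 0; -0.2 0 0 7 0 0 0; -0.2 0 0 8 0 0 0; -0.2 0 0 9 0 0 0; -0.2 0 0 10 0 0 0",
)

```text
t: 7.0
tool_pos: [0.4677, -0.1532, 0.0282]
eef_rot: [0.125, 0.992, 0.0, -0.0]
contact_force: [-0.4, 0.7, 0.2]
width: 0.0515
finger_force: 0.0
```

Emit:
apply_moves(
  targets="-0.2 0 0 1 0 0 0; -0.2 0 0 2 0 0 0; -0.2 0 0 3 0 0 0; -0.2 0 0 4 0 0 0; -0.2 0 0 5 0 0 0",
)

```text
t: 7.42
tool_pos: [0.4678, -0.1532, 0.0232]
eef_rot: [0.125, 0.992, 0.0, -0.0]
contact_force: [0.3, 1.1, -0.2]
width: 0.0515
finger_force: 0.0
```

Emit:
apply_moves(
  targets="-0.2 0 0 1 0 0 0; -0.2 0 0 2 0 0 0; -0.2 0 0 3 0 0 0; -0.2 0 0 4 0 0 0; -0.2 0 0 5 0 0 0",
)

```text
t: 7.83
tool_pos: [0.4678, -0.1532, 0.0182]
eef_rot: [0.125, 0.992, 0.0, -0.0]
contact_force: [-0.4, -0.3, -0.4]
width: 0.0512
finger_force: 0.0
```

```bash
python3 - <<'E'
from h import *
plan((-30,-52,38))
s=sense();print(s["joint_positions"],s["tool_pos"])
g=grab_frame("side");cv2.imwrite("pics/s5.png",cv2.resize(g["img"][190:290,270:400,::-1],(780,600),interpolation=cv2.INTER_CUBIC))
E
```

```text
t 7.8333 tray pos [-30.9 -51.3] z 18.2 heading tray deg -19.9 tilt [ 0.  0. -1.] F [-0.42 -0.26 -0.38] w 0.0512
(-30, -52, 38) [ -1.1  -0.3 -19.8]
[-0.12866025  0.51526733  0.44205115  2.11647756 -0.39021642  0.58753198
  1.91193597] [ 0.46775078 -0.15316104  0.01818075]
```

View pics/s5.png

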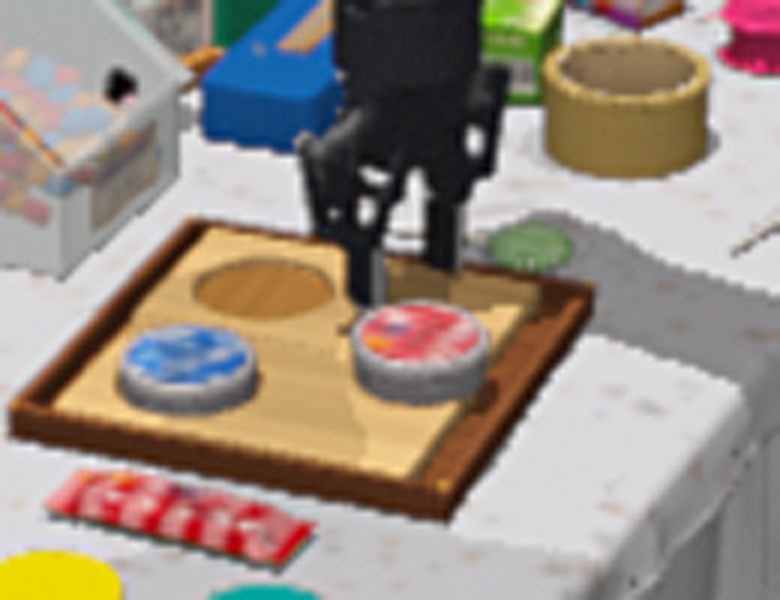

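The tip at (370,300) is now close to its shadow near (345,328). It is still clear of the boards, so I'll descend further.

Emit:
apply_moves(
  targets="-0.2 0 0 1 0 0 0; -0.2 0 0 2 0 0 0; -0.2 0 0 3 0 0 0; -0.2 0 0 4 0 0 0",
)

```text
t: 8.22
tool_pos: [0.4678, -0.1532, 0.0142]
eef_rot: [0.125, 0.992, 0.0, 0.0]
contact_force: [-0.3, 0.1, 0.2]
width: 0.0513
finger_force: 0.0
```

Emit:
apply_moves(
  targets="-0.2 0 0 1 0 0 0; -0.2 0 0 2 0 0 0",
)

```text
t: 8.38
tool_pos: [0.4678, -0.1532, 0.0122]
eef_rot: [0.125, 0.992, 0.0, -0.0]
contact_force: [-0.5, 0.2, -0.4]
width: 0.051
finger_force: 0.0
```

Emit:
apply_moves(
  targets="-0.2 0 0 1 0 0 0; -0.2 0 0 2 0 0 0",
)

```text
t: 8.55
tool_pos: [0.4678, -0.1532, 0.0102]
eef_rot: [0.125, 0.992, 0.0, 0.0]
contact_force: [1.0, 0.0, 0.6]
width: 0.0512
finger_force: 0.0
```

Emit:
apply_moves(
  targets="-0.2 0 0 1 0 0 0; -0.2 0 0 2 0 0 0",
)

```text
t: 8.72
tool_pos: [0.4678, -0.1531, 0.0082]
eef_rot: [0.125, 0.992, 0.0, 0.0]
contact_force: [-0.0, 0.4, -0.0]
width: 0.0511
finger_force: 0.0
```

Emit:
apply_moves(
  targets="-0.2 0 0 1 0 0 0; -0.2 0 0 1 0 0 0",
)

```text
t: 8.88
tool_pos: [0.4677, -0.1531, 0.0071]
eef_rot: [0.125, 0.992, 0.0, -0.0]
contact_force: [-0.4, -0.6, -0.4]
width: 0.0513
finger_force: 0.0
```

Emit:
apply_moves(
  targets="-0.2 0 0 1 0 0 0; -0.2 0 0 1 0 0 0",
)

```text
t: 9.05
tool_pos: [0.4677, -0.1531, 0.0062]
eef_rot: [0.125, 0.992, 0.0, -0.0]
contact_force: [0.5, 0.3, 0.2]
width: 0.0509
finger_force: 0.0
```

Emit:
apply_moves(
  targets="-0.2 0 0 1 0 0 0; -0.2 0 0 1 0 0 0",
)

```text
t: 9.22
tool_pos: [0.4678, -0.1532, 0.0058]
eef_rot: [0.125, 0.992, 0.0, 0.0]
contact_force: [-2.9, 1.1, 9.0]
width: 0.0512
finger_force: 4.6
```

Emit:
apply_moves(
  targets="-0.2 0 0 1 0 0 0; -0.2 0 0 1 0 0 0",
)

```text
t: 9.38
tool_pos: [0.4678, -0.1532, 0.0057]
eef_rot: [0.125, 0.992, 0.001, 0.0]
contact_force: [-6.4, 3.1, 24.8]
width: 0.051
finger_force: 12.0
```

Emit:
apply_moves(
  targets="-0.2 0 0 1 0 0 0; -0.2 0 0 1 0 0 0",
)

```text
t: 9.55
tool_pos: [0.4679, -0.1532, 0.0057]
eef_rot: [0.125, 0.992, 0.001, 0.0]
contact_force: [-10.1, 4.6, 39.0]
width: 0.0511
finger_force: 19.4
```

Emit:
apply_moves(
  targets="-0.2 0 0 1 0 0 0; -0.2 0 0 1 0 0 0",
)

```text
t: 9.72
tool_pos: [0.4679, -0.1532, 0.0056]
eef_rot: [0.125, 0.992, 0.001, 0.001]
contact_force: [-14.7, 5.6, 53.9]
width: 0.0513
finger_force: 26.8
```

Contact came at TCP z = 5.8 mm, so the tips are 10 mm behind the TCP, not ahead of it. I'll lift and re-plan.

Emit:
apply_moves(
  targets="-0.2 0 0 -5 0 0 0; -0.2 0 0 -20 0 0 0; -0.2 0 0 -55 0 0 0; -0.2 0 0 -55 0 0 0; -0.2 0 0 -55 0 0 0",
)

```text
t: 10.13
tool_pos: [0.4691, -0.1533, 0.0587]
eef_rot: [0.125, 0.992, 0.0, 0.002]
contact_force: [-0.3, -0.2, -0.6]
width: 0.0514
finger_force: 0.0
```

```bash
python3 - <<'E'
from h import *
plan((-106,24.3,55),(-106,24.3,14))
for k in("top","wrist"):
  f=grab_frame(k)
  for r in find_in(f,"loose_tin")[:2]:
    w=ray(f,r["position"],.038);print(k,round(r["p"],2),np.round(r["position"]),np.round(RT.T@(w[:2]-c)*1e3,1))
E
```

```text
t 10.1333 tray pos [-29.5 -51.7] z 58.7 heading tray deg -19.8 tilt [-0.004  0.001 -1.   ] F [-0.3  -0.22 -0.6 ] w 0.0514
(-106, 24.3, 55) [97.7 45.5  3.4]
(-106, 24.3, 14) [97.9 45.5 44.4]
top 0.98 [286. 269.] [-78.7 250. ]
top 0.81 [245. 262.] [ 19.6 257.5]
wrist 0.77 [186. 420.] [-63.1   8.4]
```

Emit:
apply_moves(
  targets="-0.2 35 16 0 0 0 0; -0.2 70 32 0 0 0 0; -0.2 98 45 0 0 0 0; -0.2 98 45 0 0 0 0; -0.2 98 45 15 0 0 0; -0.2 98 45 30 0 0 0; -0.2 98 45 40 0 0 0; -0.2 98 45 43 0 0 0; -0.2 98 45 43 0 0 0",
)

```text
t: 11.08
tool_pos: [0.3829, -0.0854, 0.0133]
eef_rot: [0.125, 0.992, -0.0, -0.001]
contact_force: [-0.1, -1.5, 0.5]
width: 0.0513
finger_force: 0.0
```

```bash
python3 - <<'E'
from h import *
plan((-94,20,14),(-30.7,-41.3,14))
for k in("wrist",):
  f=grab_frame(k)
  for r in find_in(f,"loose_tin")[:2]:
    w=ray(f,r["position"],.038);print(k,round(r["p"],2),np.round(r["position"]),np.round(RT.T@(w[:2]-c)*1e3,1))
E
```

```text
t 11.0833 tray pos [-108.8   24.2] z 13.3 heading tray deg -19.9 tilt [ 0.003 -0.001 -1.   ] F [-0.11 -1.52  0.54] w 0.0513
(-94, 20, 14) [-15.4   1.1  -0.8]
(-30.7, -41.3, 14) [-95.8 -35.   -1. ]
wrist 0.86 [400. 321.] [-82.3  15.6]
wrist 0.56 [377. 620.] [-52.5 129.6]
```

Emit:
apply_moves(
  targets="-0.2 -3 0 -1 0 0 0; -0.2 -5 0 -1 0 0 0; -0.2 -7 0 -1 0 0 0; -0.2 -9 0 -1 0 0 0; -0.2 -11 0 -1 0 0 0; -0.2 -13 0 -1 0 0 0; -0.2 -15 0 -1 0 0 0; -0.2 -17 0 -1 0 0 0; -0.2 -19 0 -1 0 0 0; -0.2 -21 -1 -1 0 0 0",
)

```text
t: 12.02
tool_pos: [0.4041, -0.0913, 0.0152]
eef_rot: [0.125, 0.992, 0.0, -0.0]
contact_force: [-1.7, 1.4, 0.9]
width: 0.0515
finger_force: 0.3
```

Emit:
apply_moves(
  targets="-0.2 -2 -1 0 0 0 0; -0.2 -4 -2 0 0 0 0; -0.2 -6 -3 0 0 0 0; -0.2 -8 -4 0 0 0 0; -0.2 -10 -4 0 0 0 0",
)

```text
t: 12.43
tool_pos: [0.4129, -0.0981, 0.0153]
eef_rot: [0.125, 0.992, -0.0, 0.0]
contact_force: [-1.6, 0.8, -0.2]
width: 0.0512
finger_force: 0.3
```

```bash
cat > look.py <<'E'
from h import *
import sys
f=grab_frame("wrist");save(f,"last")
for r in find_in(f,"loose_tin")[:1]:
    w=ray(f,r["position"],.039);print("tin",round(r["p"],2),np.round(r["position"]),np.round(RT.T@(w[:2]-c)*1e3,1))
a=[float(v) for v in sys.argv[1:]];plan(*[tuple(a[i:i+3]) for i in range(0,len(a),3)])
E
python3 look.py -30.7 -41.3 14
```

```text
tin 0.97 [380. 318.] [-62.2   2.1]
t 12.5333 tray pos [-79.9   8.7] z 15.3 heading tray deg -19.9 tilt [-0.001 -0.    -1.   ] F [ 0.51 -0.27  0.61] w 0.0514
(-30.7, -41.3, 14.0) [-63.3 -30.3   1.4]
```

Contact is about 2 N and the tin is sliding. I'll continue the diagonal.

Emit:
apply_moves(
  targets="-0.2 -3 -1 0 0 0 0; -0.2 -6 -3 0 0 0 0; -0.2 -9 -4 0 0 0 0; -0.2 -12 -6 0 0 0 0; -0.2 -15 -7 0 0 0 0; -0.2 -18 -9 0 0 0 0; -0.2 -21 -10 0 0 0 0; -0.2 -24 -12 0 0 0 0; -0.2 -27 -13 0 0 0 0; -0.2 -30 -15 0 0 0 0",
)

```text
t: 13.37
tool_pos: [0.4384, -0.1199, 0.0153]
eef_rot: [0.125, 0.992, 0.0, -0.0]
contact_force: [0.3, -0.2, -0.2]
width: 0.0515
finger_force: 0.3
```

Emit:
apply_moves(
  targets="-0.2 -3 -1 0 0 0 0; -0.2 -6 -3 0 0 0 0; -0.2 -9 -4 0 0 0 0; -0.2 -12 -6 0 0 0 0; -0.2 -15 -7 0 0 0 0; -0.2 -18 -9 0 0 0 0; -0.2 -21 -10 0 0 0 0; -0.2 -24 -12 0 0 0 0; -0.2 -27 -13 0 0 0 0; -0.2 -30 -14 0 0 0 0",
)

```text
t: 14.2
tool_pos: [0.4639, -0.141, 0.0153]
eef_rot: [0.125, 0.992, -0.0, -0.0]
contact_force: [-0.3, 0.4, -0.0]
width: 0.0512
finger_force: 0.3
```

```bash
python3 look.py -30.7 -41.3 15 15 -41.3 15
```

```text
tin 0.71 [132. 347.] [-101.2   -4.8]
t 14.3 tray pos [-33.2 -39.1] z 15.3 heading tray deg -19.9 tilt [-0.001 -0.    -1.   ] F [0.79 0.71 1.08] w 0.0513
(-30.7, -41.3, 15.0) [-3.1 -1.2  0.3]
(15.0, -41.3, 15.0) [-46.   14.3   0.4]
```

View pics/last.png

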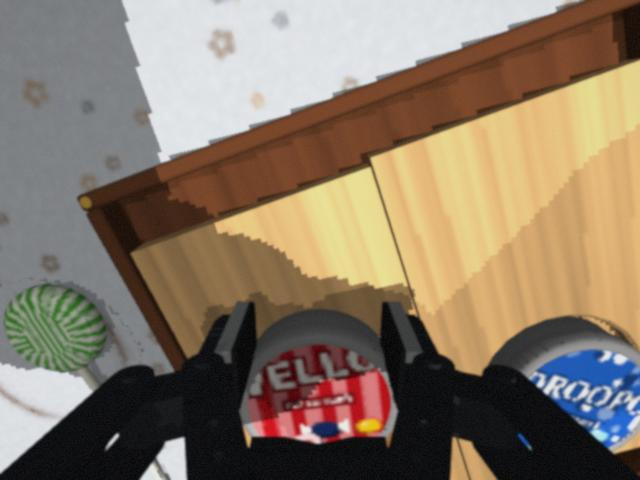

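The wrist view shows the tin squarely cradled between the fingers. The lid's near edge is at about (320,345) and its sides at columns 243 and 397. I'll use the board seam, (372,155) to (413,305), and the rim corner (85,202) to check the tray frame.

```bash
python3 - <<'E'
from h import *
f=grab_frame("wrist")
for n,p,z in(("lid near edge",(320,345),.039),("bottom near edge",(320,309),.016),("seam1",(372,155),.016),("seam2",(413,305),.016),("cornerR",(85,202),.019),("l",(243,400),.039),("r",(397,400),.039)):
    w=ray(f,(p[1],p[0]),z);print(n,np.round(RT.T@(w[:2]-c)*1e3,1))
E
```

```text
lid near edge [-29.9 -39.7]
bottom near edge [-32.7 -38.5]
seam1 [-88.2   2.5]
seam2 [-20.8   0.3]
cornerR [-109.4 -108.6]
l [-16.3 -77.7]
r [  4.9 -19.1]
```

The tin is at about (0, -51) mm in the tray frame, within a couple of mm of the pocket's centre line. Next I'll nudge y by 2 mm and push along tray x.

Emit:
apply_moves(
  targets="-0.2 -2 -1 0 0 0 0; -0.2 -4 -1 0 0 0 0; -0.2 -7 0 0 0 0 0; -0.2 -10 1 0 0 0 0; -0.2 -13 2 0 0 0 0; -0.2 -16 3 0 0 0 0; -0.2 -19 4 0 0 0 0; -0.2 -22 5 0 0 0 0; -0.2 -25 6 0 0 0 0; -0.2 -28 7 0 0 0 0",
)

```text
t: 15.18
tool_pos: [0.4929, -0.1409, 0.0153]
eef_rot: [0.125, 0.992, 0.0, -0.0]
contact_force: [-0.5, 0.2, 0.5]
width: 0.0514
finger_force: 0.5
```

```bash
python3 look.py 5 -41.3 15 15 -41.3 15; python3 - <<'E'
import cv2;cv2.imwrite("pics/a.png",cv2.imread("pics/last.png"))
E
```

```text
tin 0.86 [379. 317.] [ 12.8 -48.4]
t 15.2833 tray pos [ -4.3 -41.5] z 15.3 heading tray deg -19.8 tilt [-0.001 -0.    -1.   ] F [1.21 0.08 0.05] w 0.0512
(5.0, -41.3, 15.0) [-8.7  3.4  0.3]
(15.0, -41.3, 15.0) [-18.1   6.8   0.3]
```

The tin stays fixed in the wrist image while cradled, so the lid print shifting in that view will show the drop. I'll use 1 mm steps now.

Emit:
apply_moves(
  targets="-0.2 -1 0 0 0 0 0; -0.2 -2 1 0 0 0 0; -0.2 -3 1 0 0 0 0; -0.2 -4 1.5 0 0 0 0; -0.2 -5 2 0 0 0 0; -0.2 -6 2 0 0 0 0; -0.2 -7 2.5 0 0 0 0; -0.2 -8 3 0 0 0 0",
)

```text
t: 15.95
tool_pos: [0.5012, -0.1401, 0.0153]
eef_rot: [0.125, 0.992, -0.0, 0.0]
contact_force: [-0.0, -1.3, 0.4]
width: 0.0515
finger_force: 0.3
```

```bash
cat > cmp.py <<'E'
from h import *
a=cv2.imread("pics/a.png",0);f=grab_frame("wrist");save(f,"b");b=cv2.imread("pics/b.png",0)
M=np.eye(2,3,dtype=np.float32);m=np.zeros_like(a);m[335:432,262:380]=255
try:
    cc,M=cv2.findTransformECC(a,b,M,cv2.MOTION_AFFINE,(3,200,1e-5),m,5)
    q=M@[320,385,1];print("cc",round(cc,3),"shift",np.round(q-[320,385],1),"scale",np.round([np.hypot(*M[:,0]),np.hypot(*M[:,1])],3),"rot",round(float(np.degrees(np.arctan2(M[1,0],M[0,0]))),1))
except cv2.error as e: print("ecc failed")
plan((10,-41.3,15),(20,-41.3,15))
print(sense()["finger_force"])
E
python3 cmp.py
```

```text
cc 0.989 shift [0.6 1.3] scale [0.993 0.899] rot -1.7
t 16.0 tray pos [  3.9 -41.4] z 15.3 heading tray deg -19.8 tilt [-0.  0. -1.] F [-0.27  0.56  0.53] w 0.0514
(10, -41.3, 15) [-5.7  2.2  0.3]
(20, -41.3, 15) [-15.1   5.5   0.3]
0.21984032342516002
```

The vertical scale of 0.90 shows the leading edge has begun to dip. I'll continue in finer steps.

Emit:
apply_moves(
  targets="-0.2 -0.5 0 0 0 0 0; -0.2 -1 0.5 0 0 0 0; -0.2 -1.5 0.5 0 0 0 0; -0.2 -2 0.7 0 0 0 0; -0.2 -2.5 1 0 0 0 0; -0.2 -3 1 0 0 0 0; -0.2 -3.5 1.3 0 0 0 0; -0.2 -4 1.5 0 0 0 0",
)

```text
t: 16.67
tool_pos: [0.5053, -0.1395, 0.0153]
eef_rot: [0.125, 0.992, 0.0, -0.0]
contact_force: [-0.3, -0.1, -0.4]
width: 0.0511
finger_force: 0.2
```

```bash
python3 cmp.py
```

```text
cc 0.988 shift [ 0.5 -0.8] scale [0.99  0.921] rot -1.0
t 16.7167 tray pos [  8.  -41.4] z 15.3 heading tray deg -19.8 tilt [-0.  0. -1.] F [ 0.03 -0.28  0.11] w 0.0511
(10, -41.3, 15) [-1.9  0.8  0.3]
(20, -41.3, 15) [-11.3   4.2   0.3]
0.20292732387133583
```

Emit:
apply_moves(
  targets="-0.2 -0.5 0.2 0 0 0 0; -0.2 -1 0.4 0 0 0 0; -0.2 -1.5 0.5 0 0 0 0; -0.2 -2 0.7 0 0 0 0; -0.2 -2.5 0.9 0 0 0 0; -0.2 -2.5 0.9 0 0 0 0",
)

```text
t: 17.22
tool_pos: [0.5081, -0.1393, 0.0153]
eef_rot: [0.125, 0.992, 0.0, 0.0]
contact_force: [-0.1, 0.2, -0.5]
width: 0.0513
finger_force: 0.2
```

```bash
python3 cmp.py
```

```text
cc 0.989 shift [ 0.4 -1.9] scale [0.984 0.933] rot -0.8
t 17.2667 tray pos [ 10.6 -41.4] z 15.3 heading tray deg -19.8 tilt [-0.  0. -1.] F [-0.85  0.04  0.28] w 0.0511
(10, -41.3, 15) [ 0.6 -0.1  0.3]
(20, -41.3, 15) [-8.9  3.3  0.3]
0.14157143497868674
```

Emit:
apply_moves(
  targets="-0.2 -0.5 0.2 0 0 0 0; -0.2 -1 0.4 0 0 0 0; -0.2 -1.5 0.5 0 0 0 0; -0.2 -2 0.7 0 0 0 0; -0.2 -2 0.7 0 0 0 0",
)

```text
t: 17.68
tool_pos: [0.5102, -0.1391, 0.0153]
eef_rot: [0.125, 0.992, 0.0, -0.0]
contact_force: [-0.9, -0.2, -0.5]
width: 0.0511
finger_force: 0.3
```

```bash
python3 cmp.py
```

```text
cc 0.963 shift [-0.1 -8.6] scale [0.967 0.994] rot 1.1
t 17.7333 tray pos [ 12.7 -41.4] z 15.3 heading tray deg -19.8 tilt [-0.  0. -1.] F [-1.25 -0.35 -0.37] w 0.0513
(10, -41.3, 15) [ 2.5 -0.8  0.3]
(20, -41.3, 15) [-6.9  2.6  0.3]
0.2539863740960868
```

The lid now appears level and about 4–5 mm farther away, so the tin has dropped. I'll back off, lift, shut the fingers and move over the tin.

Emit:
apply_moves(
  targets="-0.2 5 -2 0 0 0 0; -0.2 12 -4 0 0 0 0; -0.2 12 -4 -25 0 0 0; 1 12 -4 -50 0 0 0; 1 12 -4 -75 0 0 0; 1 12 -4 -75 0 0 0; 1 12 -4 -75 0 0 0; 1 12 -4 -75 0 0 0; 1 12 -4 -75 0 0 0; 1 12 -4 -75 0 0 0",
)

```text
t: 18.57
tool_pos: [0.4966, -0.1399, 0.0893]
eef_rot: [0.125, 0.992, -0.0, -0.001]
contact_force: [0.2, -0.3, -0.2]
width: 0.0002
finger_force: 0.0
```

```bash
python3 - <<'E'
from h import *
for k in("wrist","side"):
  f=grab_frame(k)
  for z,n in((.034,"loose_tin"),(.030,"seated_tin")):
    for r in find_in(f,n)[:2]:
      w=ray(f,r["position"],z);print(k,n,round(r["p"],2),np.round(r["position"]),np.round(RT.T@(w[:2]-c)*1e3,1))
plan((44,-52.5,90),(44,-52.5,60))
E
```

```text
wrist loose_tin 0.77 [298. 337.] [ 24.1 -37.9]
wrist seated_tin 0.63 [267. 485.] [36.9 50.2]
side loose_tin 0.98 [293. 241.] [ 90.5 334.6]
side loose_tin 0.7 [293. 312.] [-80.7 270.3]
side seated_tin 0.8 [251. 302.] [36.6 63. ]
t 18.8667 tray pos [ -0.2 -41.1] z 90.0 heading tray deg -19.9 tilt [ 0.001 -0.    -1.   ] F [ 0.41  0.33 -0.13] w 0.0001
(44, -52.5, 90) [-45.5   4.3  -0. ]
(44, -52.5, 60) [-45.5   4.3  30. ]
```

Emit:
apply_moves(
  targets="1 -25 2 0 0 0 0; 1 -45 4 0 0 0 0; 1 -45 4 0 0 0 0; 1 -45 4 15 0 0 0; 1 -45 4 28 0 0 0; 1 -45 4 30 0 0 0; 1 -45 4 30 0 0 0",
)

```text
t: 19.45
tool_pos: [0.541, -0.1472, 0.0595]
eef_rot: [0.125, 0.992, -0.0, -0.001]
contact_force: [-0.3, 0.1, 0.2]
width: -0.0001
finger_force: 0.0
```

```bash
python3 - <<'E'
from h import *
plan((44,-52.5,60))
f=grab_frame("wrist");print("dark rows at col 318:",[int(v) for v in f["img"][250:400:8,305:330].mean((1,2))])
g=grab_frame("side");s=sense();p=np.array(s["tool_pos"])
for z in(.07,.06,.05,.04): print(z,np.round(proj(g,[p[0],p[1],z]),1))
q=proj(g,p);print(g["img"][int(q[1])-16:int(q[1])+16,int(q[0])-6:int(q[0])+7].mean(2).astype(int), int(q[1])-16)
E
```

```text
t 19.45 tray pos [ 42.5 -52.4] z 59.5 heading tray deg -19.9 tilt [ 0.002 -0.    -1.   ] F [-0.27  0.13  0.19] w -0.0001
(44, -52.5, 60) [-1.4  0.4 -0.5]
dark rows at col 318: [144, 191, 76, 51, 49, 49, 44, 43, 42, 38, 37, 37, 46, 26, 13, 13, 13, 13, 11]
0.07 [314.9 221.4]
0.06 [315.  224.4]
0.05 [315.  227.3]
0.04 [315.  230.3]
[[ 28  29  27  24  26  28  26  28  28  25  23  31  63]
 [ 25  25  25  23  28  27  25  27  26  22  23  37  68]
 [ 23  23  23  23  24  25  25  21  23  28  35  76  80]
 [ 47  48  32  24  27  25  27  27  41  63  61  78  74]
 [ 72 126  76  27  24  25  27  54  55  61  60  72  69]
 [105  97  49  24  23  23  44  86  79  60  59  70  67]
 [220 147  52  22  25  24  47  91  81  60  59  63  60]
 [223 171  80  24  22  22  45  91  80  57  60 100 104]
 [218 192 107  30  23  25  45  90  79  53  92 209 220]
 [219 199 113  29  20  22  47  91  79  53  88 191 220]
 [220 200 114  30  21  22  45  89  79  52  90 182 216]
 [220 201 115  28  19  23  43  89  76  61 129 209 219]
 [220 218 137  37  14  20  41  90  78  61 136 214 220]
 [213 211 163  89  34  20  46 101  80  68 141 211 219]
[... 295 characters left out ...]
57 168 192 199 199 176 143 134 136]
 [111 101 123 150 113  92 107 117 119 103 100 116 115]
 [151 134 153 180 165 103  65  59  56  55  72  89  96]
 [124 138 164 183 141  88  66  59  57  58  68  69  72]
 [114 113 101 104  75  63  63  59  66  64  65  79  99]
 [ 97  74  60  58  53  54  55  50  62  82  97 150 171]
 [ 66  64  61  60  55  53  64  74  87 138 161 172 177]
 [ 56  56  53  56  67  74  85 131 151 169 175 164 149]
 [ 99  75  66  77  84 120 134 152 163 165 169 167 160]
 [180 164 133 136 118 150 163 170 184 185 180 180 188]
 [152 154 166 195 169 209 217 205 188 185 172 160 154]
 [119 125 140 155 145 161 165 158 149 146 137 117 103]
 [ 99 104 109 114 116 117 118 115 109 107 102  92  86]] 208
```

The shut tip is at z ≈ 66 mm, about 6–7 mm behind the TCP, so contact should come near TCP z ≈ 28 mm. I'll go down fast to 37 mm, then slowly.

Emit:
apply_moves(
  targets="1 -1 0 10 0 0 0; 1 -1 0 18 0 0 0; 1 -1 0 22 0 0 0; 1 -1 0 23 0 0 0; 1 -1 0 23 0 0 0",
)

```text
t: 19.97
tool_pos: [0.5426, -0.1475, 0.0367]
eef_rot: [0.125, 0.992, -0.0, -0.001]
contact_force: [-0.5, 0.2, -0.2]
width: 0.0003
finger_force: 0.0
```

Emit:
apply_moves(
  targets="1 0 0 0.5 0 0 0; 1 0 0 1 0 0 0; 1 0 0 1.5 0 0 0; 1 0 0 2 0 0 0; 1 0 0 2.5 0 0 0; 1 0 0 3 0 0 0; 1 0 0 3.5 0 0 0",
)

```text
t: 20.55
tool_pos: [0.543, -0.1475, 0.0338]
eef_rot: [0.125, 0.992, 0.0, 0.0]
contact_force: [-0.3, -0.3, -0.2]
width: 0.0001
finger_force: 0.0
```

Emit:
apply_moves(
  targets="1 0 0 0.5 0 0 0; 1 0 0 1 0 0 0; 1 0 0 1.5 0 0 0; 1 0 0 2 0 0 0; 1 0 0 2.5 0 0 0; 1 0 0 3 0 0 0",
)

```text
t: 21.05
tool_pos: [0.5431, -0.1475, 0.0307]
eef_rot: [0.125, 0.992, 0.0, 0.0]
contact_force: [-0.0, -0.8, -0.8]
width: 0.0
finger_force: 0.0
```

Emit:
apply_moves(
  targets="1 0 0 0.4 0 0 0; 1 0 0 0.8 0 0 0; 1 0 0 1.2 0 0 0; 1 0 0 1.6 0 0 0; 1 0 0 2 0 0 0",
)

```text
t: 21.47
tool_pos: [0.543, -0.1475, 0.0287]
eef_rot: [0.125, 0.992, 0.0, 0.0]
contact_force: [-0.4, 0.2, 0.7]
width: 0.0004
finger_force: 0.0
```

Emit:
apply_moves(
  targets="1 0 0 0.4 0 0 0; 1 0 0 0.8 0 0 0; 1 0 0 1.2 0 0 0; 1 0 0 1.6 0 0 0; 1 0 0 2 0 0 0",
)

```text
t: 21.88
tool_pos: [0.5431, -0.1476, 0.027]
eef_rot: [0.125, 0.992, 0.0, 0.0]
contact_force: [-0.6, 0.8, 3.5]
width: 0.0
finger_force: 1.7
```

Contact at 3.5 N. I'll press slowly.

Emit:
apply_moves(
  targets="1 0 0 0.2 0 0 0; 1 0 0 0.5 0 0 0; 1 0 0 0.8 0 0 0; 1 0 0 1.1 0 0 0",
)

```text
t: 22.22
tool_pos: [0.543, -0.1476, 0.0257]
eef_rot: [0.125, 0.992, 0.0, 0.0]
contact_force: [-0.9, 0.1, 3.3]
width: 0.0001
finger_force: 1.7
```

The disc is sinking at a steady force.

Emit:
apply_moves(
  targets="1 0 0 0.4 0 0 0; 1 0 0 0.8 0 0 0; 1 0 0 1.2 0 0 0; 1 0 0 1.6 0 0 0",
)

```text
t: 22.55
tool_pos: [0.543, -0.1475, 0.0241]
eef_rot: [0.125, 0.992, 0.0, 0.0]
contact_force: [-0.8, -0.4, 3.3]
width: 0.0003
finger_force: 1.7
```

Emit:
apply_moves(
  targets="1 0 0 0.3 0 0 0; 1 0 0 0.6 0 0 0",
)

```text
t: 22.72
tool_pos: [0.543, -0.1475, 0.0234]
eef_rot: [0.125, 0.992, 0.0, 0.0]
contact_force: [-0.8, 0.7, 4.1]
width: 0.0002
finger_force: 1.7
```

Emit:
apply_moves(
  targets="1 0 0 0.3 0 0 0; 1 0 0 0.3 0 0 0",
)

```text
t: 22.88
tool_pos: [0.543, -0.1476, 0.0234]
eef_rot: [0.125, 0.992, 0.0, 0.0]
contact_force: [-1.4, 0.3, 6.1]
width: -0.0004
finger_force: 2.9
```

Emit:
apply_moves(
  targets="1 0 0 0.3 0 0 0; 1 0 0 0.3 0 0 0",
)

```text
t: 23.05
tool_pos: [0.5431, -0.1475, 0.0233]
eef_rot: [0.125, 0.992, 0.0, 0.0]
contact_force: [-2.7, 2.0, 9.5]
width: 0.0002
finger_force: 4.5
```

It bottomed out: 9.5 N with no further sinking, after about 4 mm of travel. I'll lift off and verify.

Emit:
apply_moves(
  targets="1 0 0 -1 0 0 0; 1 0 0 -5 0 0 0; 1 0 0 -30 0 0 0; 1 0 0 -70 0 0 0; 1 40 0 -110 0 0 0; 1 80 0 -150 0 0 0; 1 120 0 -150 0 0 0; 1 120 0 -150 0 0 0; 1 120 0 -150 0 0 0; 1 120 0 -150 0 0 0",
)

```text
t: 23.88
tool_pos: [0.4266, -0.1173, 0.1737]
eef_rot: [0.125, 0.992, 0.001, 0.001]
contact_force: [1.0, -0.3, -0.8]
width: -0.0001
finger_force: 0.0
```

```bash
python3 - <<'E'
from h import *
for k in("wrist",):
  f=grab_frame(k);save(f,"end")
  for z,n in((.030,"loose_tin"),(.030,"seated_tin")):
    for r in find_in(f,n)[:2]:
      w=ray(f,r["position"],z);print(k,n,round(r["p"],2),np.round(r["position"]),np.round(RT.T@(w[:2]-c)*1e3,1))
plan()
E
```

```text
wrist loose_tin 0.87 [212. 630.] [  8.4 223.5]
wrist loose_tin 0.7 [ 93. 615.] [-85.7 221.8]
wrist seated_tin 0.93 [308. 426.] [35.9 49.6]
t 24.0333 tray pos [-67.5 -12.4] z 172.8 heading tray deg -19.8 tilt [-0. -0. -1.] F [ 0.92 -0.33  0.39] w 0.0002
```

```bash
python3 - <<'E'
from h import *
for k in("top","side"):
  f=grab_frame(k)
  P=[proj(f,np.append(c+RT@[x/1e3,y/1e3],.03)) for x,y in((44,-52.5),(40,52.5))];print(k,"expected px (row,col)",[np.round(p[::-1],0).tolist() for p in P])
  for n in("loose_tin","seated_tin"):
    for r in find_in(f,n)[:4]: print(n,round(r["p"],2),np.round(r["position"]),np.round(RT.T@(ray(f,r["position"],.03)[:2]-c)*1e3,1))
E
```

```text
top expected px (row,col) [[221.0, 390.0], [228.0, 347.0]]
loose_tin 0.81 [246. 262.] [ 18. 258.]
loose_tin 0.71 [213. 238.] [103.5 309.5]
loose_tin 0.59 [287. 267.] [-79.4 256.1]
loose_tin 0.43 [214. 521.] [  26.3 -364.8]
seated_tin 0.62 [228. 346.] [39.7 54. ]
side expected px (row,col) [[233.0, 315.0], [249.0, 303.0]]
loose_tin 0.83 [292. 275.] [ 14.5 292.8]
loose_tin 0.83 [292. 241.] [ 95.9 326.9]
loose_tin 0.66 [265. 311.] [-20.5 131.6]
loose_tin 0.59 [236. 315.] [ 37.6 -36.6]
seated_tin 0.79 [252. 301.] [36.1 73.8]
```

The side view shows the loose tin at (236,315). It is offset from its expected pixel by the same 3 rows as the seated tin, which fits it being home. Handing in.

```bash
python3 -c "
from plant import *
print(close_job())"
```

```text
the job is handed in; nothing more can be done
None
```

I slid the loose red tin into the empty right-hand pocket and pressed it about 4 mm to the solid bottom, then cleared the arm and handed the job in at about 24 s; no verdict came back.

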